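# Swing the bench magnifier over the chip

## Robot

A 7-joint arm with a two-finger parallel gripper is mounted at the origin on the work surface. World frame = base frame: x ahead of the robot, y to its left, z up, the work surface at z = 0. Lengths are in m, angles in rad, forces in N, time in s.
With the tool pointing down it reaches from about 0.425 to 0.8 m from the base axis. Payload 8.3 kg.
Tool frame: the origin (TCP) lies at the very end of the fingers, on their centre line; the grasp point (between the pads) lies 19 mm behind it; z points along the fingers, y is the line along which they close (so a half turn about z gives the same grasp; the last joint's range is limited). The gripper opens to 85 mm and grips with 20 to 120 N. Pads are 22 mm wide; open, the fingers measure 114 mm over their backs; the gripper's body (76 mm by 85 mm) begins 54 mm behind the grasp point. The pads swing forward as they close: fully open they stand 13 mm farther back than shut.
Start: joints at [-1.358, 0.383, 0.016, 1.37, -0.006, 1.388, -0.046], TCP at [0.17, 0.601, 0.231] pointing down, gripper open.
Joint ranges: [-2.95, 2.95], [-0.25, 2.06], [-1.52, 1.56], [0.18, 2.33], [-1.44, 4.58], [0.02, 2.06], [-3.01, 3.01]. Speed limits (rad/s): [2.39, 2.39, 3.01, 3.01, 3.14, 3.14, 3.14].

## Interface

Orientations are given as [roll, pitch, yaw] about the fixed x, y, z axes, in that order (R = Rz(yaw) Ry(pitch) Rx(roll)).
In Python, from workcell import r, vision gives the robot as it stands.
- The arm moves only by the tool apply_moves, never from a script. Its argument "increments" is a list of rows, each a list of 5 numbers: the shift along the world's x, y, z as a fraction of full scale, then the turn about the world's z as a fraction of full scale, then the opening, from 0 (shut) to 1 (fully open). In form: [[tx, ty, tz, roll, grip], ...]. A call has 1 to 10 rows; each row shifts and turns the commanded pose from where the row before left it; what a row does not reach is not made up. Full scale, the value 1, is 20 mm for a shift and pi/2 rad for a turn. A row lasts 1/12 s, in which the tool goes at most 41.7 mm and 7.16 degrees, less where a joint would pass 70% of its speed; a pose out of reach is approached as far as the arm can. A call with a number of a shift or a turn outside -1 to 1 is refused whole. A call with a gripper value outside its range is refused whole. The fingers move at their own pace and stop on an object; "grip_force" is the grip in N (left out, the last holds). Time passes only in rows, so rows that do not move let the fingers close. It gives the time, the measured TCP pose, the force, the opening and the grip force at its end, in the units of the state.
- r.get_obs(): the state, without advancing time (a new reading comes with each control period).
- vision.read_camera(name): name is "scene" or "top" or "wrist"; returns a dict with "frame" (420x560x3 uint8, blue, green, red), "depth" (420x560 float32, m along the optical axis (not along the pixel's ray), 0 where there is no reading), "K" (3x3 intrinsics, pixels), "T" (4x4, takes a point from camera to world coordinates); the wrist camera has in their place "tool_from_camera" (4x4, takes a point from camera to tool coordinates, whose origin is the TCP and whose axes are the flange's). Camera axes: x right, y down, z forward; pixel columns grow to the right and rows downward; lengths in m; the calibration is good to about 2 mm. A picture is of the moment at which its call begins: read the wrist's pose just before it.
- r.job_done(): hands the job in; it is judged then, once.
The state is a dict: "t": time; "joint_positions": joint angles; "joint_vel": joint speeds; "tau": joint torques, N m; "position": TCP position; "orientation": TCP orientation; "ft_force": force on the tool from outside, world axes, zero at the start; "ft_torque": the same for the moment, N m; "width": opening from 0.0 (shut) to 1.0 (fully open); "grip_force": force on a finger pad.
Only numpy, scipy, OpenCV 4.12 (cv2) and the standard library are available. Lean on these libraries where they do the work, as an engineer would, in place of code of your own. Each camera call takes 0.05 s, during which the arm holds its last target. There are 200 camera calls.

## Task

Swing the heavy bench magnifier round on its post until the middle of its lens stands over the big square chip on the clamped circuit board, and leave it standing still there, untouched, for at least six seconds. Move it only with light, unhurried pushes of the fingers on the two soft bumpers at the sides of its head: do not grip it or knock it, do not touch the glass, the white frame or the grey arm, and do not let it run into its end stops. Leave the other things on the bench alone.

Things in the scene. Friction and masses are not known exactly. Their poses are not given: they have to be found in the camera images.
- arc_mid (a point): fixed point of the magnifier's stand, 164 mm above the bench, where the lens centre comes at arm angle 0. Its x axis points to the axis of the upright post, 500 mm away; the stand (black base 220 x 240 mm, post 44 mm thick and 218 mm high) is shifted and turned from run to run. Positive angles swing the head to the robot's right (-y). End stops at -0.50 and 0.70 rad; starts at 0.36 to 0.50
- lens: rectangular glass lens of the magnifier, 118 x 124 x 10 mm. Origin at its centre, 500 mm from the post's axis and 164 mm above the bench. Its x axis points along the arm to the post, y towards the left pad. Runs on ball bearings: once pushed it coasts on. Nominal inertia about the post 0.60 kg m2 (2.4 kg at the lens; head mass varies by a third), damping 0.015 N m s/rad, dry friction 0.0006 N m
- head: white rectangular frame round the lens, 160 mm along the arm, 170 mm across, 44 mm thick, from 142 to 186 mm above the bench. Origin and axes as the lens. Not to be touched except on its soft bumpers
- casting: grey swing arm of cast aluminium from post to head, 400 mm long, 100 mm wide, 34 mm thick, from 147 to 181 mm above the bench. Origin on its middle line 400 mm from the post's axis, 164 mm above the bench, axes as the lens. Not to be touched
- pad_left: soft half-round bumper of black foam rubber on the left (+y) side of the head: 120 mm along the arm, 40 mm high (144 to 184 mm above the bench), 24 mm proud of the frame. Origin in the middle of its outer face, 109 mm across the arm from the lens centre when free; axes as the lens. It gives way up to 16 mm at 90 N/m, little damped: the head rebounds from a still finger with half its speed
- pad_right: the same soft bumper on the right (-y) side of the head
- chip (a point): middle of the top of the big black square chip (40 x 40 x 5 mm) in the centre of the green circuit board (125 x 166 mm), 55 mm above the bench. The board is clamped in a holder fixed to the bench, 59 mm high at most, under the arc of the lens (within 6 mm of it); at the start it lies to the left of the head
- dish: loose round steel dish, 100 mm across and 40 mm high, nearer the robot on the right. Origin at the centre of its underside. Leave alone
- reel: loose solder reel, 60 mm across and 45 mm high, upright, nearer the robot on the left. Origin at the centre of its underside. Leave alone
- adaptor: loose white mains adaptor block with two sockets, 55 x 100 x 36 mm, far right. Origin at the centre of its underside. Leave alone

How it is judged:
On the way:
1. the lens stands still and untouched over the chip for 5 s (horizontal distance between lens and chip below 0.03 m and linear speed of lens below 0.01 m/s and contact force between the fingers and pad_left below 0.3 N and contact force between the fingers and pad_right below 0.3 N), for 5 s.
At the end, for the whole second after the job is handed in: the lens centre is within 30 mm of the chip's centre seen from above, and it moves slower than 10 mm/s, with nothing touching it (horizontal distance between lens and chip below 0.03 m and linear speed of lens below 0.01 m/s).
It fails at once if the swing arm runs into an end stop (y of lens in the frame of arc_mid above 0.231 m or y of lens in the frame of arc_mid below -0.314 m).
It fails at once if the magnifier's head is swung faster than 0.35 m/s (linear speed of lens above 0.35 m/s).
It fails at once if a bumper is knocked, shoved or gripped with more than 15 N (contact force between any of the fingers, the arm and pad_left above 15 N or contact force between any of the fingers, the arm and pad_right above 15 N).
It fails at once if the glass, the white frame or the grey arm is touched (contact force between any of the fingers, the arm and lens above 1.5 N or contact force between any of the fingers, the arm and head above 1.5 N or contact force between any of the fingers, the arm and casting above 1.5 N).
It fails at once if the dish, the reel or the adaptor is moved by more than 20 mm (distance of any of dish, reel, adaptor from where it was at the start of the episode above 0.02 m).
It also fails if it takes over 50 s, if anything falls off the work surface, if the arm or the gripper's body presses on something with over 40 N, if the wrist force passes 120 N, or if a joint passes its speed limit or range.

## Working session

There is one attempt and no reset: what is moved stays moved. The work goes in short steps, Python scripts to look and compute and a tool call to move; the robot and the scene stay as the last step left them, time stands still between calls to the robot, and variables do not carry over. Pictures are saved under pics/ and viewed, at most 10 in all, crops included, and the job is handed in when it is done.

Besides the shell and the picture viewer there is one more tool, called after "Request:" in YAML: its name, and indented under it one key for each argument. apply_moves: Moves the arm, as the interface text tells. Shift numbers are shares of 20 mm and turn numbers shares of pi/2 rad, none past 1 either way. Its arguments: {"type":"object","properties":{"increments":{"type":"array"},"grip_force":{"type":"number"}},"required":["increments"]}

```bash
mkdir -p pics; ls; python3 - <<'E'
from workcell import r, vision
import cv2,numpy as np
o=r.get_obs(); print(o['t'],o['position'],o['orientation'],o['width'],o['ft_force'])
a=vision.read_camera('top');b=vision.read_camera('scene')
for n,c in (('top',a),('scene',b)):
    cv2.imwrite(f'pics/{n}0.png',c['frame']); print(c['K'].round(1).tolist(),c['T'].round(3).tolist())
np.savez('v0.npz',tf=a['frame'],td=a['depth'],tK=a['K'],tT=a['T'],sf=b['frame'],sd=b['depth'],sK=b['K'],sT=b['T'])
E
```

```text
pics
0.0 [0.17001674 0.60091271 0.23026644] [-3.13964803e+00  2.01587711e-05  2.86586002e+00] 0.9985483685614505 [-0.04311001 -0.07225647  0.56026937]
[[395.1, 0.0, 280.4], [0.0, 395.1, 215.7], [0.0, 0.0, 1.0]] [[-0.014, -0.998, 0.068, 0.398], [-1.0, 0.014, -0.006, -0.05], [0.005, -0.068, -0.998, 1.343], [0.0, 0.0, 0.0, 1.0]]
[[473.7, 0.0, 277.6], [0.0, 473.7, 205.5], [0.0, 0.0, 1.0]] [[-0.82, 0.336, -0.463, 1.032], [0.572, 0.469, -0.673, 0.788], [-0.009, -0.817, -0.577, 0.818], [0.0, 0.0, 0.0, 1.0]]
```

View pics/top0.png

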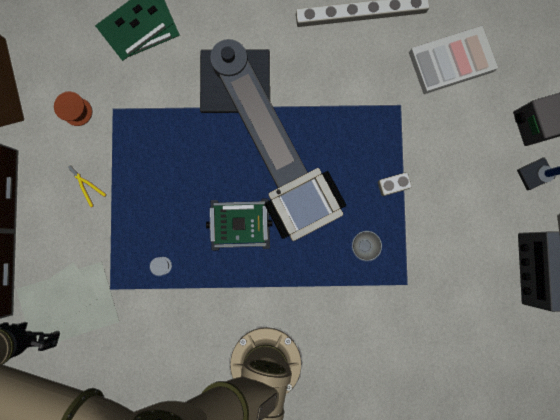

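View pics/scene0.png

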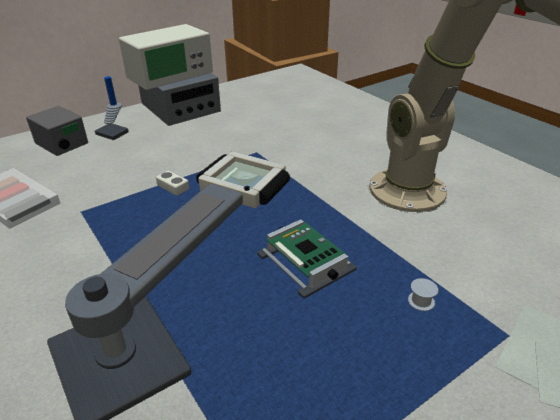

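Top view: post cap at (229,55), lens centre ≈(306,205), chip ≈(239,224), reel (160,266), dish (367,246), adaptor (395,184). The scene view agrees. Next I measure these.

```bash
cat > h.py <<'E'
import numpy as np,cv2
from scipy.optimize import least_squares
def ray(c,u,v,z):
    d=c['T'][:3,:3]@np.linalg.solve(c['K'],[u,v,1.]); o=c['T'][:3,3]
    return o+d*(z-o[2])/d[2]
def mask_rect(m):
    cs,_=cv2.findContours(m.astype(np.uint8)*255,cv2.RETR_EXTERNAL,cv2.CHAIN_APPROX_NONE)
    return max(cs,key=cv2.contourArea)
def frame_contour(c):   # white frame in top view, largest bright low-saturation blob in the mat's region
    hsv=cv2.cvtColor(c['frame'],cv2.COLOR_BGR2HSV)
    m=(hsv[...,2]>165)&(hsv[...,1]<60)
    m[:150]=0;m[255:]=0;m[:,:190]=0;m[:,378:]=0
    return mask_rect(m)
def lens(c):
    k=frame_contour(c)
    p=np.array([ray(c,*q[0],.186)[:2] for q in k],np.float32)
    rc=cv2.minAreaRect(p); return np.array(rc[0]),rc[1],rc[2]
E
python3 - <<'E'
from h import *
z=np.load('v0.npz'); c=dict(frame=z['tf'],K=z['tK'],T=z['tT'],depth=z['td'])
print('lens',lens(c))
g=cv2.cvtColor(c['frame'],cv2.COLOR_BGR2HSV)
# post cap: circle
e=cv2.HoughCircles(cv2.cvtColor(c['frame'],cv2.COLOR_BGR2GRAY)[30:90,195:270],cv2.HOUGH_GRADIENT,1,5,param1=80,param2=12,minRadius=4,maxRadius=24)
print(e[0][:4] if e is not None else None)
D=c['depth']
def pt(u,v):
    d=D[v,u]; p=c['T'][:3,:3]@(np.linalg.solve(c['K'],[u,v,1])*d)+c['T'][:3,3]; return p.round(3)
for n,u,v in [('cap',229,55),('ring',219,62),('base',260,100),('armlo',285,160),('chip',239,224),('reel',160,266),('dishrim',367,232),('adapt',395,188),('frame',283,225),('glass',306,205),('board',225,215)]: print(n,pt(u,v))
# board: green
m=(g[...,0]>40)&(g[...,0]<90)&(g[...,1]>80); m[:190]=0;m[260:]=0;m[:,:195]=0;m[:,290:]=0
k=mask_rect(m);rb=cv2.minAreaRect(k);print('board',rb,ray(c,*rb[0],.052))
m=(g[...,2]<70)&(g[...,1]<140); s=np.zeros_like(m); s[212:236,226:252]=m[212:236,226:252]
k=mask_rect(s);rb=cv2.minAreaRect(k);print('chip',rb,ray(c,*rb[0],.055))
x=cv2.resize(c['frame'][20:270,140:420],None,fx=2.8,fy=2.4*2.8/2.8,interpolation=cv2.INTER_CUBIC)
cv2.drawContours(c['frame'],[frame_contour(c)],-1,(0,0,255),1)
cv2.imwrite('pics/crop1.png',cv2.resize(c['frame'][30:260,190:400],None,fx=2.6,fy=2.6,interpolation=cv2.INTER_CUBIC))
E
```

```text
lens (array([ 0.47946265, -0.06909651]), (0.10820222645998001, 0.027839310467243195), 26.804889678955078)
[[33.5 26.5 17.7]
 [28.5 28.5 13.2]
 [34.5 31.5 14.5]
 [36.5 20.5 11.8]]
cap [0.949 0.088 0.216]
ring [0.939 0.121 0.195]
base [ 0.824 -0.     0.186]
armlo [ 0.642 -0.072  0.185]
chip [0.46  0.078 0.056]
reel [0.327 0.335 0.052]
dishrim [ 0.429 -0.343  0.037]
adapt [ 0.574 -0.44   0.036]
frame [ 0.449 -0.064  0.184]
glass [ 0.508 -0.133  0.171]
board [0.49  0.124 0.054]
board ((238.5116424560547, 223.93212890625), (37.229652404785156, 50.03578186035156), 88.45184326171875) [0.46036768 0.08021131 0.052     ]
chip ((236.0, 224.5), (21.0, 20.0), 90.0) [0.4584803  0.08810428 0.055     ]
```

View pics/crop1.png

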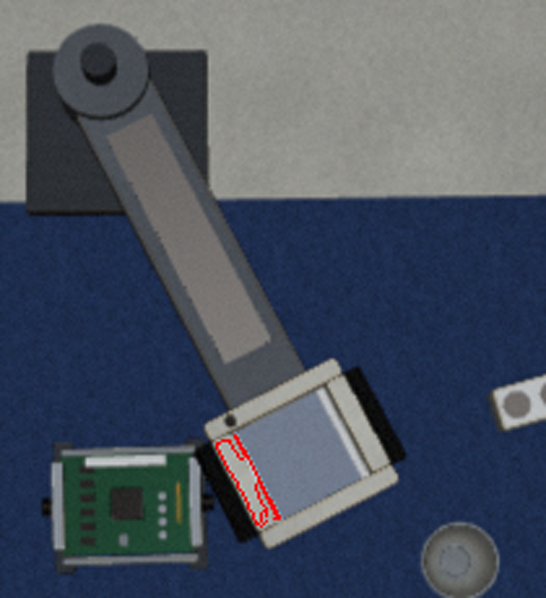

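The contour caught only part of the frame, so I'll use depth heights for the arm angle from here. The chip is at the board centre, about (0.460, 0.080). I'm starting the transfer of the shut fingers over the top to the right side.

Request:
apply_moves:
  increments:
    - [1,-1,0,0.02,0]
    - [1,-1,0,0.02,0]
    - [1,-1,0,0.02,0]
    - [1,-1,0,0.02,0]
    - [1,-1,0,0.02,0]
    - [1,-1,0,0.02,0]
    - [1,-1,0,0.02,0]
    - [1,-1,0,0.02,0]
    - [1,-1,0,0.02,0]
    - [1,-1,0,0.02,0]

```text
t: 0.93
position: [0.3708, 0.4001, 0.231]
orientation: [-3.141, -0.001, -3.102]
ft_force: [0.6, 0.5, 0.5]
width: -0.005
grip_force: 0.0
```

```bash
cat >> h.py <<'E'
CHIP=np.array([.460,.080])
def cloud(c):
    D=c['depth']; v,u=np.mgrid[:D.shape[0],:D.shape[1]]
    p=np.linalg.inv(c['K'])@np.stack([u.ravel(),v.ravel(),np.ones(u.size)])*D.ravel()
    p=(c['T'][:3,:3]@p).T+c['T'][:3,3]; return p[D.ravel()>0]
def angle(c,post):  # world heading of the arm (post->lens) from the casting's edges in 120..380 mm
    p=cloud(c); q=p[(p[:,2]>.165)&(p[:,2]<.2)][:,:2]-post
    rad=np.hypot(*q.T); a=np.arctan2(q[:,1],q[:,0])%(2*np.pi)
    ms=[]
    for r0 in np.arange(.14,.38,.02):
        s=a[(rad>r0)&(rad<r0+.02)&(a>2)&(a<4.5)]
        if len(s)>8: ms.append((s.min()+s.max())/2)
    return np.median(ms),np.std(ms)
def lensat(post,a): return post+.5*np.array([np.cos(a),np.sin(a)])
E
python3 - <<'E'
from h import *
z=np.load('v0.npz'); c=dict(frame=z['tf'],K=z['tK'],T=z['tT'],depth=z['td'])
print(ray(c,228.1,53.8,.218),ray(c,228.8,57.7,.195))
p=cloud(c); post=ray(c,228.1,53.8,.218)[:2]
a,s=angle(c,post); print('a',a,s,lensat(post,a))
q=p[(p[:,2]>.14)&(p[:,2]<.2)][:,:2]; d=np.hypot(*(q-post).T); h=q[(d>.43)&(q[:,0]>.38)&(q[:,0]<.65)&(abs(q[:,1])<.3)].astype(np.float32)
print('headrect',cv2.minAreaRect(h),h.mean(0))
print('chip ang',np.arctan2(*(CHIP-post)[::-1])%(2*np.pi),np.hypot(*(CHIP-post)))
E
```

```text
[0.95217371 0.09069333 0.218     ] [0.9514641  0.09153246 0.195     ]
a 3.6053815700566734 0.002491730478985779 [ 0.50499172 -0.13297666]
headrect ((0.5067490935325623, -0.1323501467704773), (0.15066954493522644, 0.216029092669487), 26.406177520751953) [ 0.505924   -0.13209262]
chip ang 3.16331598270576 0.4922898659331781
```

Request:
apply_moves:
  increments:
    - [1,-1,0,0.02,0]
    - [1,-1,0,0.02,0]
    - [1,-1,0,0.02,0]
    - [1,-1,0,0.02,0]
    - [1,-1,0,0.02,0]
    - [1,-1,0,0,0]
    - [1,-1,0,0,0]
    - [1,-1,0,0,0]
    - [1,-1,0,0,0]
    - [1,-1,0,0,0]

```text
t: 1.77
position: [0.5707, 0.2002, 0.2308]
orientation: [-3.141, -0.001, -2.946]
ft_force: [-0.0, 0.2, 0.4]
width: 0.004
grip_force: 0.0
```

Request:
apply_moves:
  increments:
    - [0,-1,0,0,0]
    - [0,-1,0,0,0]
    - [0,-1,0,0,0]
    - [0,-1,0,0,0]
    - [0,-1,0,0,0]
    - [0,-1,0,0,0]
    - [0,-1,0,0,0]
    - [0,-1,0,0,0]
    - [0,-1,0,0,0]
    - [0,-1,0,0,0]

```text
t: 2.6
position: [0.5698, 0.0004, 0.2309]
orientation: [3.142, -0.001, -2.946]
ft_force: [0.0, -0.6, -0.6]
width: 0.001
grip_force: 0.0
```

Request:
apply_moves:
  increments:
    - [0,-1,0,0,0]
    - [0,-1,0,0,0]
    - [0,-1,0,0,0]
    - [0,-1,0,0,0]
    - [0,-1,0,0,0]
    - [0,-1,0,0,0]
    - [0,-1,0,0,0]
    - [0,-1,0,0,0]
    - [0,-1,0,0,0]
    - [0,-1,0,0,0]

```text
t: 3.43
position: [0.5699, -0.1994, 0.2308]
orientation: [3.141, -0.001, -2.946]
ft_force: [0.8, -0.2, -1.0]
width: -0.003
grip_force: 0.0
```

Request:
apply_moves:
  increments:
    - [0,-1,0,0,0]
    - [0,-1,0,0,0]
    - [0,-1,0,0,0]
    - [0,-0.8,0,0,0]
    - [0.2,0,-0.4,0,0]
    - [0,0,-0.9,0,0]
    - [0,0,-0.9,0,0]
    - [0,0,-0.9,0,0]
    - [0,0,-0.9,0,0]
    - [0,0,0,0,0]

```text
t: 4.27
position: [0.5724, -0.2722, 0.1464]
orientation: [3.137, -0.006, -2.945]
ft_force: [-0.1, 0.5, -1.1]
width: 0.001
grip_force: 0.0
```

```bash
cat >> h.py <<'E'
def state(n=1):
    from workcell import r,vision
    P=np.array([.952,.091]); c=vision.read_camera('top'); a,s=angle(c,P); o=r.get_obs()
    L=lensat(P,a); yv=np.array([np.sin(a),-np.cos(a)])
    t=np.array(o['position'])[:2]
    print('t %.2f a %.4f s %.4f lens %s arc-to-chip %.1f mm tcp %s tool across %.1f along %.1f mm F %s'%(o['t'],a,s,L.round(4),500*(a-3.163),np.round(o['position'],4),1e3*(t-L)@yv,1e3*(t-L)@np.array([-np.cos(a),-np.sin(a)]),np.round(o['ft_force'],2)))
    return c
E
python3 - <<'E'
from h import *
c=state(); cv2.imwrite('pics/a1.png',c['frame'])
E
```

```text
t 4.32 a 3.6075 s 0.0016 lens [ 0.5053 -0.1336] arc-to-chip 222.2 mm tcp [ 0.5731 -0.2728  0.1487] tool across -154.9 along -1.9 mm F [ 0.13  0.43 -0.1 ]
```

View pics/a1.png

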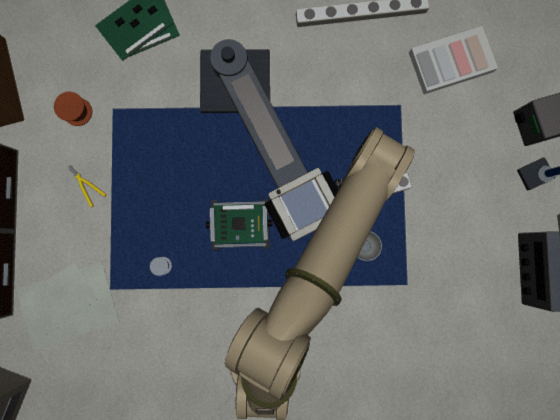

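Fingers (shut) sit right of the head and the head hasn't moved: lens at (306,205), all other items in place. Now a slow push of about 27 mm/s.

Request:
apply_moves:
  increments:
    - [-0.09,0.18,0,0,0]
    - [-0.09,0.18,0,0,0]
    - [-0.09,0.18,0,0,0]
    - [-0.05,0.1,0,0,0]
    - [-0.05,0.1,0,0,0]
    - [-0.05,0.1,0,0,0]
    - [-0.05,0.1,0,0,0]
    - [-0.05,0.1,0,0,0]
    - [-0.05,0.1,0,0,0]
    - [-0.05,0.1,0,0,0]

```text
t: 5.15
position: [0.5616, -0.2497, 0.1512]
orientation: [-3.142, -0.0, -2.946]
ft_force: [-0.2, -0.2, -0.2]
width: -0.001
grip_force: 0.0
```

Request:
apply_moves:
  increments:
    - [-0.05,0.1,0,0,0]
    - [-0.05,0.1,0,0,0]
    - [-0.05,0.1,0,0,0]
    - [-0.05,0.1,0,0,0]
    - [-0.05,0.1,0,0,0]
    - [-0.05,0.1,0,0,0]

```text
t: 5.65
position: [0.5556, -0.2378, 0.1513]
orientation: [-3.141, -0.0, -2.946]
ft_force: [0.4, -1.4, -0.9]
width: -0.002
grip_force: 0.2
```

```bash
python3 -c "
from h import *
state()"
```

```text
t 5.70 a 3.6001 s 0.0039 lens [ 0.5036 -0.1303] arc-to-chip 218.5 mm tcp [ 0.5555 -0.2373  0.1513] tool across -118.9 along -0.8 mm F [0.04 0.66 0.61]
```

Request:
apply_moves:
  increments:
    - [-0.05,0.1,0,0,0]
    - [-0.05,0.1,0,0,0]
    - [-0.05,0.1,0,0,0]
    - [-0.05,0.1,0,0,0]
    - [-0.05,0.1,0,0,0]
    - [-0.05,0.1,0,0,0]

```text
t: 6.2
position: [0.5497, -0.2256, 0.1513]
orientation: [-3.142, -0.0, -2.946]
ft_force: [0.1, 0.1, 0.3]
width: -0.0
grip_force: 0.0
```

```bash
python3 -c "
from h import *
state()"
```

```text
t 6.25 a 3.5573 s 0.0019 lens [ 0.4946 -0.1109] arc-to-chip 197.1 mm tcp [ 0.5496 -0.2251  0.1513] tool across -126.7 along 4.2 mm F [0.47 0.5  0.6 ]
```

Head has left the finger at about 40 mm/s. I'm lifting over to the left side.

Request:
apply_moves:
  increments:
    - [0,0,1,0,0]
    - [0,0,1,0,0]
    - [0,0,1,0,0]
    - [0,0,1,0,0]
    - [-0.2,1,0,0,0]
    - [-0.2,1,0,0,0]
    - [-0.2,1,0,0,0]
    - [-0.2,1,0,0,0]
    - [-0.2,1,0,0,0]
    - [-0.2,1,0,0,0]

```text
t: 7.08
position: [0.5254, -0.1049, 0.2313]
orientation: [-3.141, 0.0, -2.946]
ft_force: [-0.8, 0.6, 0.2]
width: 0.0
grip_force: 0.0
```

```bash
python3 -c "
from h import *
state()"
```

```text
t 7.13 a 3.4845 s 0.0098 lens [ 0.4811 -0.0771] arc-to-chip 160.7 mm tcp [ 0.5254 -0.1     0.2313] tool across -36.5 along 34.0 mm F [1.24 3.79 0.44]
```

Request:
apply_moves:
  increments:
    - [-0.2,1,0,0,0]
    - [-0.2,1,0,0,0]
    - [-0.2,1,0,0,0]
    - [-0.2,1,0,0,0]
    - [-0.2,1,0,0,0]
    - [-0.2,1,0,0,0]
    - [-0.2,1,0,0,0]
    - [-0.3,1,0,0,0]
    - [-0.3,1,0,0,0]
    - [-0.3,1,0,0,0]

```text
t: 7.97
position: [0.4794, 0.0949, 0.2314]
orientation: [-3.142, 0.0, -2.946]
ft_force: [-0.1, -0.6, -0.4]
width: -0.0
grip_force: 0.0
```

Request:
apply_moves:
  increments:
    - [-0.3,1,0,0,0]
    - [-0.3,1,0,0,0]
    - [-0.3,1,0,0,0]
    - [-0.3,1,0,0,0]
    - [-0.2,1,0,0,0]
    - [-0.1,0.5,0,0,0]

```text
t: 8.47
position: [0.4488, 0.2068, 0.2313]
orientation: [3.141, -0.0, -2.943]
ft_force: [-1.3, 0.4, 0.2]
width: -0.001
grip_force: 0.0
```

```bash
python3 -c "
from h import *
state()"
```

```text
t 8.52 a 3.3815 s 0.0024 lens [ 0.4663 -0.0278] arc-to-chip 109.3 mm tcp [0.4486 0.2079 0.2312] tool across 233.2 along 38.8 mm F [-0.38  2.13 -0.07]
```

Request:
apply_moves:
  increments:
    - [0.05,-0.3,-1,0,0]
    - [0.05,-0.3,-1,0,0]
    - [0.05,-0.3,-1,0,0]
    - [0.05,-0.3,-1,0,0]
    - [0,0,0,0,0]
    - [0,0,0,0,0]
    - [0,0,0,0,0]
    - [0,0,0,0,0]
    - [0,0,0,0,0]
    - [0,0,0,0,0]

```text
t: 9.35
position: [0.4542, 0.1807, 0.1522]
orientation: [3.141, 0.002, -2.946]
ft_force: [0.0, 0.4, 0.7]
width: -0.003
grip_force: 0.0
```

```bash
python3 -c "
from h import *
c=state()
cv2.imwrite('pics/a2.png',c['frame'])"
```

```text
t 9.40 a 3.3179 s 0.0031 lens [0.4597 0.0033] arc-to-chip 77.4 mm tcp [0.4541 0.1806 0.152 ] tool across 175.5 along 25.5 mm F [-0.67 -0.31 -1.2 ]
```

View pics/a2.png

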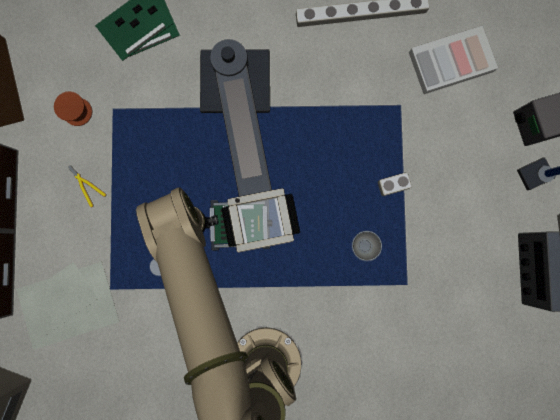

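The head (lens ≈(262,222)) is approaching with the finger waiting at left near (212,220) and clear of the board. Starting the retreating catch at about V/3.

Request:
apply_moves:
  increments:
    - [0,0,0,0,0]
    - [0,0,0,0,0]
    - [0,0,0,0,0]
    - [0,0,0,0,0]
    - [0,0.046,0,0,0]
    - [0,0.046,0,0,0]
    - [0,0.046,0,0,0]
    - [0,0.046,0,0,0]
    - [0,0.046,0,0,0]
    - [0,0.046,0,0,0]

```text
t: 10.23
position: [0.4537, 0.1858, 0.1513]
orientation: [-3.142, -0.0, -2.946]
ft_force: [0.0, -0.4, -0.1]
width: 0.003
grip_force: 0.0
```

```bash
python3 -c "
from h import *
c=state()"
```

```text
t 10.28 a 3.2574 s 0.0033 lens [0.4553 0.0332] arc-to-chip 47.2 mm tcp [0.4537 0.186  0.1513] tool across 151.9 along 16.0 mm F [-0.73  0.79  0.5 ]
```

Request:
apply_moves:
  increments:
    - [0,0.046,0,0,0]
    - [0,0.046,0,0,0]
    - [0,0.046,0,0,0]
    - [0,0.046,0,0,0]
    - [0,0.046,0,0,0]
    - [0,0.046,0,0,0]
    - [0,0.046,0,0,0]
    - [0,0.046,0,0,0]
    - [0,0.046,0,0,0]
    - [0,0.046,0,0,0]

```text
t: 11.12
position: [0.4537, 0.195, 0.1513]
orientation: [-3.142, -0.0, -2.946]
ft_force: [0.0, 0.7, 0.2]
width: -0.002
grip_force: 0.0
```

Request:
apply_moves:
  increments:
    - [0,0.046,0,0,0]
    - [0,0.046,0,0,0]
    - [0,0.046,0,0,0]
    - [0,0.046,0,0,0]
    - [0,0.046,0,0,0]
    - [0,0.046,0,0,0]
    - [0,0.046,0,0,0]
    - [0,0.046,0,0,0]
    - [0,0.046,0,0,0]
    - [0,0.046,0,0,0]

```text
t: 11.95
position: [0.4537, 0.2042, 0.1513]
orientation: [-3.141, -0.0, -2.946]
ft_force: [-0.3, -0.1, -0.4]
width: 0.001
grip_force: 0.0
```

```bash
python3 -c "
from h import *
c=state()"
```

```text
t 12.00 a 3.1605 s 0.0041 lens [0.4521 0.0816] arc-to-chip -1.3 mm tcp [0.4537 0.2044 0.1513] tool across 122.7 along 3.9 mm F [-0.4   0.66 -0.37]
```

Request:
apply_moves:
  increments:
    - [0,0.08,0,0,0]
    - [0,0.1,0,0,0]
    - [0,0.2,0,0,0]
    - [0,0.2,0,0,0]
    - [0,0.2,0,0,0]

```text
t: 12.42
position: [0.4537, 0.2203, 0.1513]
orientation: [3.142, -0.0, -2.946]
ft_force: [-0.3, -0.1, -0.0]
width: 0.001
grip_force: 0.0
```

```bash
python3 -c "
from h import *
c=state()"
```

```text
t 12.47 a 3.1671 s 0.0030 lens [0.4522 0.0783] arc-to-chip 2.0 mm tcp [0.4536 0.2213 0.1513] tool across 142.9 along 5.0 mm F [-0.23  1.51 -0.34]
```

Stopped almost exactly over the chip. Now I'll wait and measure the drift.

Request:
apply_moves:
  increments:
    - [0,0.2,0,0,0]
    - [0,0.2,0,0,0]
    - [0,0.2,0,0,0]
    - [0,0.2,0,0,0]
    - [0,0,0,0,0]
    - [0,0,0,0,0]
    - [0,0,0,0,0]
    - [0,0,0,0,0]
    - [0,0,0,0,0]
    - [0,0,0,0,0]

```text
t: 13.3
position: [0.4538, 0.2355, 0.1513]
orientation: [-3.142, -0.0, -2.946]
ft_force: [-0.8, 0.1, 0.1]
width: 0.004
grip_force: 0.0
```

```bash
python3 -c "
from h import *
c=state()"
```

```text
t 13.35 a 3.1748 s 0.0027 lens [0.4523 0.0744] arc-to-chip 5.9 mm tcp [0.4538 0.2356 0.1513] tool across 161.0 along 6.9 mm F [ 1.49  0.58 -0.33]
```

Request:
apply_moves:
  increments:
    - [0,0,0,0,0]
    - [0,0,0,0,0]
    - [0,0,0,0,0]
    - [0,0,0,0,0]
    - [0,0,0,0,0]
    - [0,0,0,0,0]
    - [0,0,0,0,0]
    - [0,0,0,0,0]
    - [0,0,0,0,0]
    - [0,0,0,0,0]

```text
t: 14.18
position: [0.4538, 0.2357, 0.1513]
orientation: [3.142, 0.0, -2.946]
ft_force: [0.2, 1.1, -0.6]
width: 0.001
grip_force: 0.0
```

```bash
python3 -c "
from h import *
c=state()"
```

```text
t 14.23 a 3.1829 s 0.0040 lens [0.4524 0.0703] arc-to-chip 10.0 mm tcp [0.4538 0.2357 0.1513] tool across 165.2 along 8.2 mm F [ 0.17  0.3  -0.4 ]
```

It drifts slowly to the right at about 4.5 mm/s. While it coasts I'll take the finger over to the right side, in case a soft stop is needed.

Request:
apply_moves:
  increments:
    - [0,0,1,0,0]
    - [0,0,1,0,0]
    - [0,0,1,0,0]
    - [0,0,1,0,0]
    - [0,-1,0,0,0]
    - [0,-1,0,0,0]
    - [0,-1,0,0,0]
    - [0,-1,0,0,0]
    - [0,-1,0,0,0]
    - [0,-1,0,0,0]

```text
t: 15.07
position: [0.4536, 0.1147, 0.2313]
orientation: [3.142, 0.0, -2.946]
ft_force: [-0.2, -0.1, -0.6]
width: 0.002
grip_force: 0.0
```

Request:
apply_moves:
  increments:
    - [0,-1,0,0,0]
    - [0,-1,0,0,0]
    - [0,-1,0,0,0]
    - [0,-1,0,0,0]
    - [0,-1,0,0,0]
    - [0,-1,0,0,0]
    - [0,-1,0,0,0]
    - [0,-1,0,0,0]
    - [0,-1,0,0,0]
    - [0,-1,0,0,0]

```text
t: 15.9
position: [0.4536, -0.0853, 0.2314]
orientation: [3.142, 0.0, -2.946]
ft_force: [1.0, 0.4, 1.1]
width: -0.002
grip_force: 0.0
```

Request:
apply_moves:
  increments:
    - [0,-0.5,0,0,0]
    - [0,0,-0.5,0,0]
    - [0,0,-0.9,0,0]
    - [0,0,-0.9,0,0]
    - [0,0,-0.9,0,0]
    - [0,0,-0.8,0,0]

```text
t: 16.4
position: [0.4533, -0.0926, 0.1494]
orientation: [3.141, -0.001, -2.944]
ft_force: [-0.0, 0.3, 0.5]
width: -0.002
grip_force: 0.0
```

```bash
python3 -c "
from h import *
c=state()"
```

```text
t 16.45 a 3.1995 s 0.0043 lens [0.4528 0.0621] arc-to-chip 18.2 mm tcp [ 0.4516 -0.0923  0.1466] tool across -154.0 along -10.1 mm F [-1.38  1.01 -2.8 ]
```

Slowing but at 18 mm, so I'll give a very soft counter-touch (far below 0.3 N) to send it back gently.

Request:
apply_moves:
  increments:
    - [0,0.2,0,0,0]
    - [0,0.2,0,0,0]
    - [0,0.2,0,0,0]
    - [0,0.2,0,0,0]
    - [0,0.15,0,0,0]
    - [0,0.1,0,0,0]
    - [0,0.01,0,0,0]
    - [0,0.01,0,0,0]
    - [0,0.01,0,0,0]
    - [0,0.01,0,0,0]

```text
t: 17.28
position: [0.4538, -0.0727, 0.1513]
orientation: [-3.141, -0.0, -2.947]
ft_force: [0.3, 0.1, 0.3]
width: -0.002
grip_force: 0.0
```

```bash
python3 -c "
from h import *
c=state()"
```

```text
t 17.33 a 3.2031 s 0.0032 lens [0.4529 0.0603] arc-to-chip 20.0 mm tcp [ 0.4537 -0.0727  0.1513] tool across -132.7 along -7.4 mm F [ 0.08  0.69 -0.21]
```

Request:
apply_moves:
  increments:
    - [0,0.01,0,0,0]
    - [0,0.01,0,0,0]
    - [0,0.01,0,0,0]
    - [0,0.01,0,0,0]
    - [0,0.01,0,0,0]
    - [0,0.01,0,0,0]
    - [0,0.01,0,0,0]
    - [0,0.01,0,0,0]
    - [0,0.01,0,0,0]
    - [0,0.01,0,0,0]

```text
t: 18.17
position: [0.4538, -0.0705, 0.1513]
orientation: [-3.142, -0.0, -2.946]
ft_force: [1.0, -0.4, 0.1]
width: -0.001
grip_force: 0.0
```

```bash
python3 -c "
from h import *
c=state()"
```

```text
t 18.22 a 3.2085 s 0.0042 lens [0.4531 0.0576] arc-to-chip 22.7 mm tcp [ 0.4538 -0.0704  0.1513] tool across -127.8 along -7.9 mm F [-0.32 -0.13  0.12]
```

Request:
apply_moves:
  increments:
    - [0,0.012,0,0,0]
    - [0,0.012,0,0,0]
    - [0,0.012,0,0,0]
    - [0,0.012,0,0,0]
    - [0,0.012,0,0,0]
    - [0,0.012,0,0,0]
    - [0,0.012,0,0,0]
    - [0,0.012,0,0,0]
    - [0,0.012,0,0,0]
    - [0,0.012,0,0,0]

```text
t: 19.05
position: [0.4538, -0.0681, 0.1513]
orientation: [-3.142, -0.0, -2.946]
ft_force: [-0.4, 0.7, -0.2]
width: -0.005
grip_force: 0.0
```

Request:
apply_moves:
  increments:
    - [0,0.012,0,0,0]
    - [0,0.012,0,0,0]
    - [0,0.012,0,0,0]
    - [0,0.012,0,0,0]
    - [0,0.012,0,0,0]
    - [0,0.012,0,0,0]
    - [0,0.012,0,0,0]
    - [0,0.012,0,0,0]
    - [0,0.012,0,0,0]
    - [0,0.012,0,0,0]

```text
t: 19.88
position: [0.4538, -0.0657, 0.1513]
orientation: [-3.142, 0.0, -2.946]
ft_force: [0.1, 0.5, -0.2]
width: 0.006
grip_force: 0.0
```

```bash
python3 -c "
from h import *
c=state()"
```

```text
t 19.93 a 3.2085 s 0.0033 lens [0.4531 0.0576] arc-to-chip 22.7 mm tcp [ 0.4538 -0.0656  0.1513] tool across -123.0 along -7.6 mm F [ 0.51  0.11 -0.45]
```

Request:
apply_moves:
  increments:
    - [0,0.012,0,0,0]
    - [0,0.012,0,0,0]
    - [0,0.012,0,0,0]
    - [0,0.012,0,0,0]
    - [0,0,0,0,0]
    - [0,-0.05,0,0,0]
    - [0,-0.2,0,0,0]
    - [0,-0.4,0,0,0]
    - [0,-0.4,0,0,0]
    - [0,-0.4,0,0,0]

```text
t: 20.77
position: [0.4537, -0.095, 0.1513]
orientation: [-3.141, -0.0, -2.947]
ft_force: [-0.2, 0.1, -0.1]
width: -0.001
grip_force: 0.0
```

```bash
python3 -c "
from h import *
c=state()"
```

```text
t 20.82 a 3.1962 s 0.0037 lens [0.4527 0.0637] arc-to-chip 16.6 mm tcp [ 0.4535 -0.0968  0.1514] tool across -160.4 along -8.0 mm F [-0.68 -1.81  0.4 ]
```

Request:
apply_moves:
  increments:
    - [0,0,0,0,0]
    - [0,0,0,0,0]
    - [0,0,0,0,0]
    - [0,0,0,0,0]
    - [0,0,0,0,0]
    - [0,0,0,0,0]
    - [0,0,0,0,0]
    - [0,0,0,0,0]
    - [0,0,0,0,0]
    - [0,0,0,0,0]

```text
t: 21.65
position: [0.4537, -0.0937, 0.1513]
orientation: [-3.142, -0.0, -2.946]
ft_force: [0.1, -0.5, -0.7]
width: -0.001
grip_force: 0.0
```

Request:
apply_moves:
  increments:
    - [0,0,0,0,0]
    - [0,0,0,0,0]
    - [0,0,0,0,0]
    - [0,0,0,0,0]
    - [0,0,0,0,0]
    - [0,0,0,0,0]
    - [0,0,0,0,0]
    - [0,0,0,0,0]
    - [0,0,0,0,0]
    - [0,0,0,0,0]

```text
t: 22.48
position: [0.4537, -0.0937, 0.1513]
orientation: [-3.142, -0.0, -2.946]
ft_force: [0.4, -1.2, -0.6]
width: -0.002
grip_force: 0.0
```

```bash
python3 -c "
from h import *
c=state()"
```

```text
t 22.53 a 3.1823 s 0.0040 lens [0.4524 0.0706] arc-to-chip 9.7 mm tcp [ 0.4537 -0.0938  0.1513] tool across -164.3 along -5.4 mm F [ 0.44 -0.31  0.13]
```

Request:
apply_moves:
  increments:
    - [0,0,0,0,0]
    - [0,0,0,0,0]
    - [0,0,0,0,0]
    - [0,0,0,0,0]
    - [0,0,0,0,0]
    - [0,0,0,0,0]
    - [0,0,0,0,0]
    - [0,0,0,0,0]
    - [0,0,0,0,0]
    - [0,0,0,0,0]

```text
t: 23.37
position: [0.4538, -0.0938, 0.1513]
orientation: [-3.142, -0.0, -2.946]
ft_force: [0.2, 0.2, -0.5]
width: 0.002
grip_force: 0.0
```

Request:
apply_moves:
  increments:
    - [0,0,0,0,0]
    - [0,0,0,0,0]
    - [0,0,0,0,0]
    - [0,0,0,0,0]
    - [0,0,0,0,0]
    - [0,0,0,0,0]
    - [0,0,0,0,0]
    - [0,0,0,0,0]
    - [0,0,0,0,0]
    - [0,0,0,0,0]

```text
t: 24.2
position: [0.4538, -0.0937, 0.1513]
orientation: [-3.141, -0.0, -2.946]
ft_force: [0.7, -0.9, 0.8]
width: 0.002
grip_force: 0.0
```

Request:
apply_moves:
  increments:
    - [0,0,0,0,0]
    - [0,0,0,0,0]
    - [0,0,0,0,0]
    - [0,0,0,0,0]
    - [0,0,0,0,0]
    - [0,0,0,0,0]
    - [0,0,0,0,0]
    - [0,0,0,0,0]
    - [0,0,0,0,0]
    - [0,0,0,0,0]

```text
t: 25.03
position: [0.4537, -0.0937, 0.1513]
orientation: [-3.142, -0.0, -2.946]
ft_force: [1.6, 0.3, -0.3]
width: -0.001
grip_force: 0.0
```

```bash
python3 -c "
from h import *
c=state()"
```

```text
t 25.08 a 3.1618 s 0.0036 lens [0.4521 0.0809] arc-to-chip -0.6 mm tcp [ 0.4537 -0.0937  0.1513] tool across -174.6 along -1.9 mm F [ 0.45  0.06 -0.01]
```

Request:
apply_moves:
  increments:
    - [0,0,0,0,0]
    - [0,0,0,0,0]
    - [0,0,0,0,0]
    - [0,0,0,0,0]
    - [0,0,0,0,0]
    - [0,0,0,0,0]
    - [0,0,0,0,0]
    - [0,0,0,0,0]
    - [0,0,0,0,0]
    - [0,0,0,0,0]

```text
t: 25.92
position: [0.4537, -0.0937, 0.1513]
orientation: [-3.142, -0.0, -2.946]
ft_force: [-0.7, 0.7, 0.3]
width: -0.001
grip_force: 0.0
```

Request:
apply_moves:
  increments:
    - [0,0,0,0,0]
    - [0,0,0,0,0]
    - [0,0,0,0,0]
    - [0,0,0,0,0]
    - [0,0,0,0,0]
    - [0,0,0,0,0]
    - [0,0,0,0,0]
    - [0,0,0,0,0]
    - [0,0,0,0,0]
    - [0,0,0,0,0]

```text
t: 26.75
position: [0.4537, -0.0937, 0.1513]
orientation: [-3.142, -0.0, -2.946]
ft_force: [-0.3, 0.7, -0.4]
width: 0.0
grip_force: 0.0
```

```bash
python3 -c "
from h import *
c=state()
cv2.imwrite('pics/a3.png',c['frame'])"
```

```text
t 26.80 a 3.1545 s 0.0048 lens [0.452  0.0845] arc-to-chip -4.2 mm tcp [ 0.4537 -0.0938  0.1513] tool across -178.3 along -0.6 mm F [ 0.59 -0.06  0.03]
```

View pics/a3.png

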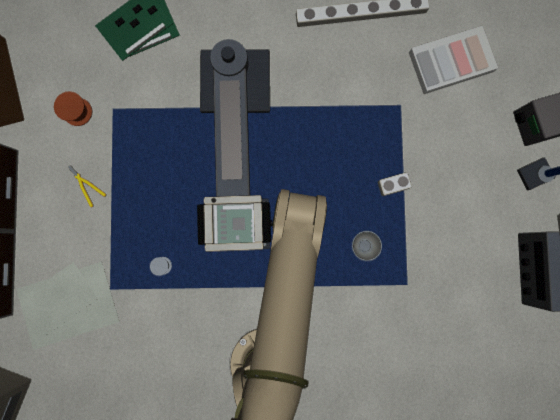

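The chip at (238,223) shows through the lens, whose frame centre is about (234,223). It's untouched since about 20.4 s, with drift around 2 mm/s and dying. Dish, reel and adaptor are in place, so I'm handing in after one more short wait.

Request:
apply_moves:
  increments:
    - [0,0,0,0,0]
    - [0,0,0,0,0]
    - [0,0,0,0,0]
    - [0,0,0,0,0]
    - [0,0,0,0,0]
    - [0,0,0,0,0]
    - [0,0,0,0,0]
    - [0,0,0,0,0]
    - [0,0,0,0,0]
    - [0,0,0,0,0]

```text
t: 27.63
position: [0.4537, -0.0938, 0.1513]
orientation: [-3.142, -0.0, -2.946]
ft_force: [-0.1, -0.4, 0.3]
width: -0.001
grip_force: 0.0
```

```bash
python3 -c "
from h import *
c=state()
from workcell import r
print(r.job_done())"
```

```text
t 27.68 a 3.1523 s 0.0034 lens [0.452  0.0856] arc-to-chip -5.3 mm tcp [ 0.4538 -0.0937  0.1513] tool across -179.4 along -0.2 mm F [ 0.54 -0.61 -0.12]
the job is handed in; nothing more can be done
None
```

I handed the job in at about 27.7 s, with the lens about 10 mm from the chip centre by camera (limit 30 mm), drifting at 1–2 mm/s (limit 10 mm/s) and untouched for about 7 s; hand-in returned no verdict.

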